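# Take one test panel off the stack and load the drawdown bed

### The job

Load the drawdown bed with one test panel. Set a fingertip down slowly on the top panel and, pressing lightly so as not to scuff the faces, slide that panel out of the tray's open front without shifting the panels under it, then take it by the end that sticks out. Push it gently between the bed's guide rails until it lies flat, fully home against the end stop, let go, and leave everything else on the bench alone.

Things in the scene. Friction and masses are not known exactly. Their poses are not given: they have to be found in the camera images.
- panel_1: the top one of four equal bare aluminium test panels stacked flat in the tray: 110 x 50 x 4 mm, 40 to 85 g, square-edged and smooth (panel on panel friction about 0.3). Origin at the centre of its underside; x along its 110 mm length, y across its width, z up.
- panel_2: the second panel, same make and axes, right under panel_1; only friction keeps it from sliding out too. The faces scuff when panel_1 is pressed on it with more than 10 N, so touch down at about 10 mm/s or less. The stack lies on a thin stiff rubber liner and gives only about 1 mm at 15 N; a steady press of 4 to 6 N carries the top panel along, less may slip.
- panel_3: the third panel of the stack, same make and axes.
- panel_4: the bottom panel of the stack, same make and axes.
- tray: fixed grey sheet-metal tray, 118 x 59 mm, on rubber levelling feet set up to 3 mm higher or lower, so its height differs. Origin under its centre; x along its length, z up. Inside 53 mm wide. Above the origin: top of the rubber liner 12 mm, top panel's underside 24, its upper face 28, side walls and back wall (inner face x = +57 mm) 31: panels cannot be gripped in it.
- tray_front (a point): middle of the tray's open front edge (tray x = -58 mm), at floor height; the opening looks along the tray's -x. Only a 3 mm high lip in two parts stands here; it holds just the bottom panel. The panels' near ends lie 2 to 5 mm behind this edge.
- bed: fixed steel drawdown bed on rubber feet; origin on the bench under bed_seat; x points from its mouth to its end stop, z up. Its plate's top is 20 mm above the bench: 104 mm wide from x = -12 to +85 mm, and a 32 mm wide tongue from x = -62 to -12 mm with a finger cut-out, open down to the bench, at each side, for the fingers that hold the panel's near end.
- bed_mouth (a point): middle of the mouth between the two guide rails (bed x = -11 mm), on the plate's top. The rails are 5 mm high and 53 mm apart inside from x = 2 to 55 mm; the short lead-in flares to about 57 mm at the mouth.
- bed_seat (a point): where the centre of a panel's underside lies, on the plate's top, when the panel is home; axes as the bed's. The end stop, a bar 12 mm high, has its face 55 mm from here along +x. The fit is free: pushing the panel home takes under 3 N, and more than 20 N counts as forcing it.
- sample_cup_b: bystander: small clear plastic cup, 51 mm across, 46 mm high, loose; origin at the centre of its underside.
- stir_stick: bystander: wooden stirring stick, 17 x 190 x 9 mm, loose, its length along its y; origin at the centre of its underside.
- scraper: bystander: paint scraper, 60 x 195 x 18 mm, loose, its length along its y; origin at the centre of its underside.
- dropper_bottle: bystander: brown dropper bottle, 37 mm across, 117 mm high, loose; origin at the centre of its underside.
- brush: bystander: flat paint brush, 46 x 208 x 14 mm, loose, its length along its y; origin at the centre of its underside.
- carton_corner (a point): lowest near corner of a fixed blue carton that hangs from the rack behind and above the bed (it fills about x 0.56 to 0.72, y -0.08 to 0.16 m, from 0.275 m up); keep the arm and wrist clear of it, swing past close to the base.
Not all that is in view belongs to the job. What is shaped like the panel_1 but turquoise is not meant.

How it is judged:
By the outcome, as a careful person would: the job done as asked, in the order asked, and still so for the second after the job is handed in, with the robot touching nothing.
It also fails if it takes over 64 s, if anything falls off the work surface, if the arm or the gripper's body presses on something with over 40 N, if the wrist force passes 120 N, or if a joint passes its speed limit or range.

### The arm

A 6-joint arm with a two-finger parallel gripper is mounted at the origin on a cart in front of the work surface, level with it; the furniture and walls round the work are solid. World frame = base frame: x ahead of the robot, y to its left, z up, the work surface at z = 0. Lengths are in mm, angles in rad, forces in N, time in s.
With the tool pointing down it reaches from about 225 to 875 mm from the base axis. Payload 3.4 kg.
Tool frame: the origin (TCP) lies at the very end of the fingers, on their centre line; the grasp point (between the pads) lies bot.pinch_z behind it (bot.pinch_z is the distance from the TCP to the grasp point, in mm); y points along the fingers, x is the direction in which the jaws open and shut, and the axes are right-handed (so a half turn about y gives the same grasp; the last joint's range is limited). The gripper opens to 85 mm and grips with 20 to 120 N. Pads are 22 mm wide; open, the fingers measure 114 mm over their backs; the gripper's body (76 mm by 85 mm) begins 54 mm behind the grasp point. The pads swing forward as they close: fully open they stand 13 mm farther back than shut.
Start: joints at [1.219, 0.276, 1.505, -0, 1.361, -0.121], TCP at [131.549, 559.783, 231.328] pointing down, gripper open.
Joint ranges: [-2.89, 2.89], [-0.75, 2.08], [0.22, 2.7], [-1.18, 4.32], [0.11, 2.71], [-2.7, 2.7]. Speed limits (rad/s): [2.57, 2.57, 3.14, 3.14, 3.14, 3.14].

### API

Orientations are given as a unit quaternion [x, y, z, w].
In Python, from bench import readout, snapshot, calibration, order, bot gives the robot as it stands.
- The arm moves only by the shell command python3 -m crank 'ROWS' [OPENING]. ROWS is text: rows parted by semicolons, each of 4 numbers parted by spaces: the shift along the tool's x, y, z in m, then the turn about the tool's y in degrees. A call has 1 to 8 rows; each row shifts and turns the commanded pose from where the row before left it, along the tool's axes as they then stand; what a row does not reach is not made up. A row lasts 1/8 s, in which the tool goes at most 62.5 mm and 10.7 degrees, less where a joint would pass 70% of its speed; a pose out of reach is approached as far as the arm can. A call is refused whole if a number of a shift passes 0.0625 or a number of a turn 10.7, either way. A call with a gripper value outside its range is refused whole. OPENING is the opening, from 0 (shut) to 1 (fully open), set as the call begins (- or left out, the last holds). The fingers move at their own pace and stop on an object; the grip force is fixed at half the most. Time passes only in rows, so rows that do not move let the fingers close. It gives the time, the measured TCP pose, the force and the opening at its end, in the units of the state.
- readout.get_obs(): the state, without advancing time (a new reading comes with each control period).
- snapshot(name): name is "scene" or "top" or "wrist"; returns the picture (400x640x3 uint8, red, green, blue); there is no depth.
- calibration(name): a dict with "fovy" (degrees; the focal length in pixels is half the picture's height over the tangent of half this angle, whatever the lens; pixels are square), "cx", "cy" (the principal point, pixels), "R" (3x3) and "t" (3): a world point X has camera coordinates R X + t; the wrist camera has in their place "mount" (4x4, takes a point from camera to tool coordinates, whose origin is the TCP and whose axes are the tool frame's). Camera axes: x right, y down, z forward; pixel columns grow to the right and rows downward; lengths in mm; the calibration is good to about 2 mm. The wrist camera is an equidistant fisheye: a pixel r from the principal point sees the ray r / f radians off the axis. A picture is of the moment at which its call begins: read the wrist's pose just before it. calibration takes no time and is no camera call.
- order.close_job(): hands the job in, once; it reports no verdict.
The state is a dict: "time_s": time; "joint_pos": joint angles; "dq": joint speeds; "tau": joint torques, N m; "eef_pos": TCP position; "tcp_rot": TCP orientation; "ft_force": force on the tool from outside, world axes, zero at the start; "ft_torque": the same for the moment, N m; "width": finger opening in mm.
Only numpy, scipy, OpenCV 4.12 (cv2) and the standard library are available. Lean on these libraries where they do the work, as an engineer would, in place of code of your own. Each camera call takes 0.05 s, during which the arm holds its last target.

## Working session

There is one attempt and no reset: what is moved stays moved. The work goes in short steps, Python scripts to look and compute and a shell command to move; the robot and the scene stay as the last step left them, time stands still between calls to the robot, and variables do not carry over. Pictures are saved under pics/ and viewed, and the job is handed in when it is done.

```bash
ls; mkdir -p pics; python3 - <<'E'
from bench import readout, snapshot, calibration, order, bot
import cv2
print(readout.get_obs()); print(bot.pinch_z)
for n in ("scene","top","wrist"):
    im=snapshot(n); cv2.imwrite(f"pics/{n}0.png",im[:,:,::-1]); print(n,calibration(n))
E
```

```text
pics
{'time_s': 0.0, 'joint_pos': array([ 1.21897329e+00,  2.76602234e-01,  1.50615039e+00,  1.00514320e-05,
        1.36069840e+00, -1.21018709e-01]), 'dq': array([-0.00081504, -0.0001796 , -0.00083315, -0.00120711,  0.00189754,
       -0.000858  ]), 'tau': array([ 8.40312259e-04, -4.16784525e+01, -2.45800102e+01,  2.12357901e-05,
        1.13124165e-02,  1.05881725e-05]), 'eef_pos': array([131.36354493, 559.24300097, 230.42870941]), 'tcp_rot': array([ 0.55458748,  0.43853811, -0.43966271, -0.55390771]), 'ft_force': array([ 0.92555901, -0.5735476 , -0.16345463]), 'ft_torque': array([-0.03717724,  0.01592801,  0.01873095]), 'width': 85.28036294520416}
18.700000000000003
scene {'fovy': 56.83388668227843, 'cx': 319.41452989158546, 'cy': 196.81083734200445, 'R': array([[-7.98075577e-01, -6.02557180e-01, -4.66763492e-04],
       [-2.94929701e-01,  3.91304074e-01, -8.71721052e-01],
       [ 5.25444426e-01, -6.95561620e-01, -4.90002234e-01]]), 't': array([ 578.89658896,  195.64622571, 1284.23382844])}
top {'fovy': 42.54558237351806, 'cx': 315.1300284941259, 'cy': 198.97507782443168, 'R': array([[-0.0205912 , -0.99977909,  0.0042148 ],
       [-0.98472849,  0.01955192, -0.17299571],
       [ 0.17287509, -0.00771262, -0.98491356]]), 't': array([ 268.73960325,  529.80484268, 1623.85323053])}
wrist {'fovy': 65.70646984690485, 'cx': 318.74081260651343, 'cy': 198.50570169002225, 'mount': array([[ 9.99999845e-01,  4.59485663e-05,  5.55074139e-04,
         1.08942316e+00],
       [-5.15344941e-04, -3.01707580e-01,  9.53400373e-01,
        -1.41027885e+02],
       [ 2.11277456e-04, -9.53400511e-01, -3.01707510e-01,
         7.61973355e+01],
       [ 0.00000000e+00,  0.00000000e+00,  0.00000000e+00,
         1.00000000e+00]])}
```

View pics/scene0.png

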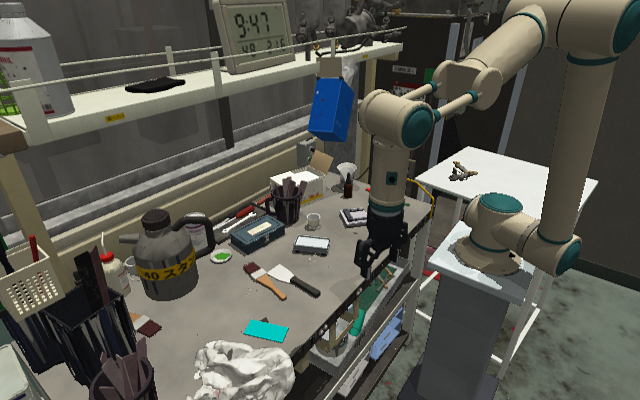

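View pics/top0.png

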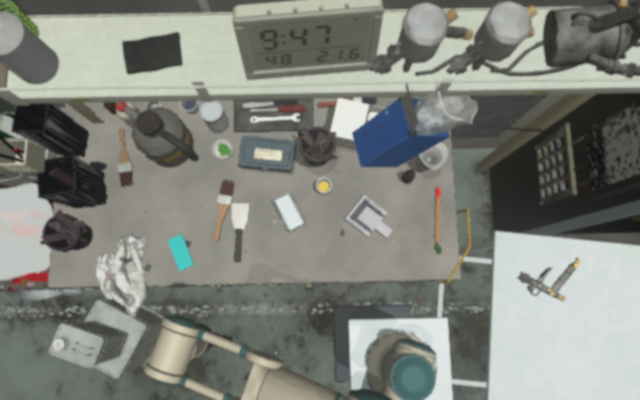

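View pics/wrist0.png

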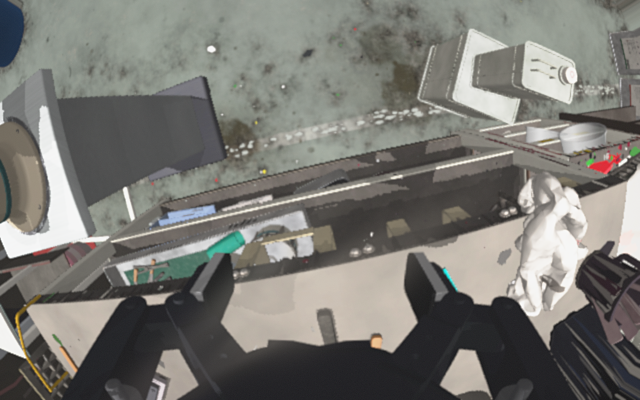

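```bash
cat > h.py <<'E'
import numpy as np, cv2
from bench import readout, snapshot, calibration, bot
from scipy.spatial.transform import Rotation as Rn
def f_of(c): return 200/np.tan(np.radians(c['fovy']/2))
def px2w(name,u,v,z):
    c=calibration(name); f=f_of(c); d=c['R'].T@np.array([(u-c['cx'])/f,(v-c['cy'])/f,1]); o=-c['R'].T@c['t']
    return o+d*(z-o[2])/d[2]
def w2px(name,X):
    c=calibration(name); f=f_of(c); p=c['R']@np.asarray(X,float)+c['t']; return f*p[0]/p[2]+c['cx'],f*p[1]/p[2]+c['cy']
def wr_pose(pos,q):
    T=np.eye(4);T[:3,:3]=Rn.from_quat(q).as_matrix();T[:3,3]=pos
    return T@calibration('wrist')['mount']
def wpx2w(T,u,v,z):
    c=calibration('wrist'); f=f_of(c); a=np.array([u-c['cx'],v-c['cy']]); r=np.hypot(*a)+1e-9; th=r/f
    d=T[:3,:3]@np.array([*(a/r*np.sin(th)),np.cos(th)]); o=T[:3,3]
    return o+d*(z-o[2])/d[2]
def w2wpx(T,X):
    c=calibration('wrist'); f=f_of(c); p=T[:3,:3].T@(np.asarray(X,float)-T[:3,3]); rr=np.hypot(p[0],p[1]); th=np.arctan2(rr,p[2])
    return c['cx']+f*th*p[0]/rr, c['cy']+f*th*p[1]/rr
def wshot(fn):
    o=readout.get_obs(); im=snapshot('wrist'); cv2.imwrite('pics/'+fn,im[:,:,::-1]); 
    np.savez('pics/'+fn+'.npz',pos=o['eef_pos'],q=o['tcp_rot']); return wr_pose(o['eef_pos'],o['tcp_rot'])
def wload(fn):
    d=np.load('pics/'+fn+'.npz'); return wr_pose(d['pos'],d['q'])
def tool():
    o=readout.get_obs(); R=Rn.from_quat(o['tcp_rot']).as_matrix(); return o,R
E
python3 - <<'E'
from h import *
im=cv2.imread('pics/top0.png'); cv2.imwrite('pics/topc.png',cv2.resize(im[150:270,200:400],None,fx=4,fy=4,interpolation=cv2.INTER_CUBIC))
im=cv2.imread('pics/scene0.png'); cv2.imwrite('pics/scenec.png',cv2.resize(im[190:270,270:390],None,fx=6,fy=6,interpolation=cv2.INTER_CUBIC))
o,R=tool(); print(R.round(3))
E
```

```text
[[ 0.229 -0.    -0.973]
 [ 0.973 -0.001  0.229]
 [-0.001 -1.     0.   ]]
```

View pics/topc.png

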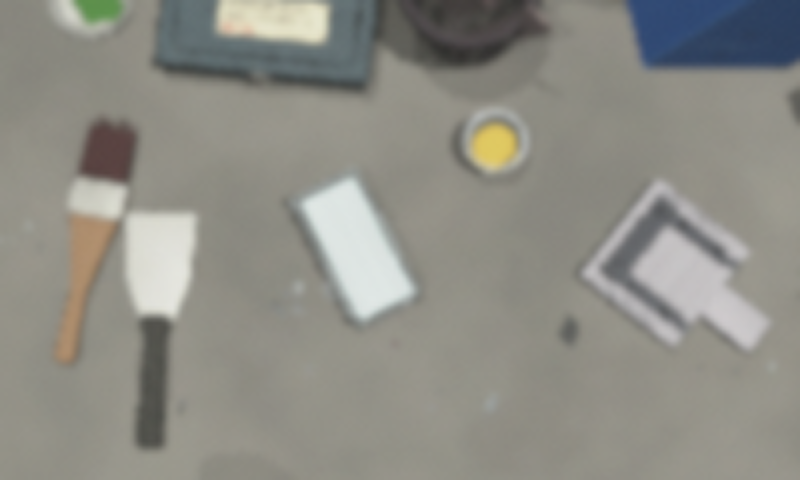

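View pics/scenec.png

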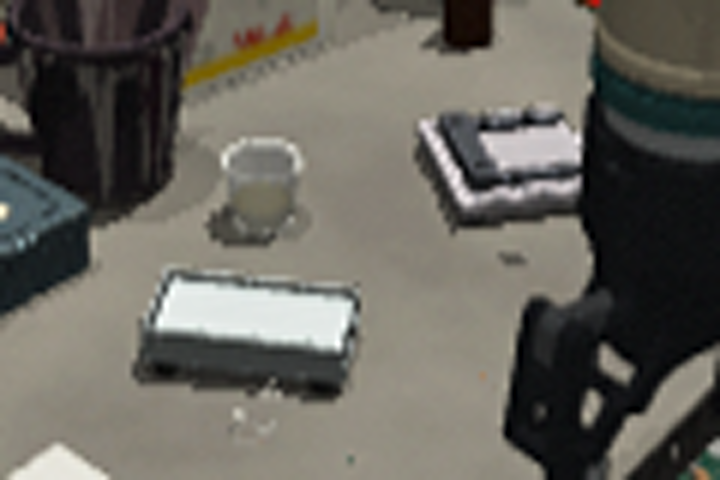

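```bash
python3 - <<'E'
from h import *
g=lambda u,v,z:px2w('top',200+(u+.5)/4-.5,150+(v+.5)/4-.5,z).round(0)
for n,u,v,z in [("trayTL",295,203,28),("trayTR",352,176,28),("trayBR",417,293,28),("trayBL",362,325,28),
 ("bedL",583,272,20),("bedT",660,180,20),("bedR",748,252,20),("bedB",678,345,20),("tongueEndR",770,328,20),("tongueEndB",750,351,20),("cup",494,140,20),("scr",160,330,9),("scrtop",160,212,5),("scr end",150,447,9)]:
  print(n,g(u,v,z))
for t in ((437,190),(437,250)): print(px2w('top',*t,5).round())
print(px2w('top',407,176,60).round())
E
```

```text
trayTL [536. 395.  28.]
trayTR [558. 348.  28.]
trayBR [460. 296.  28.]
trayBL [435. 341.  28.]
bedL [476. 160.  20.]
bedT [551.  94.  20.]
bedR [489.  24.  20.]
bedB [414.  84.  20.]
tongueEndR [426.   9.  20.]
tongueEndB [408.  26.  20.]
cup [587. 230.  20.]
scr [436. 508.   9.]
scrtop [535. 509.   5.]
scr end [341. 515.   9.]
[ 565. -150.    5.]
[ 365. -138.    5.]
[602. -42.  60.]
```

```bash
cat >> h.py <<'E'
def ang(R): return np.degrees(np.arctan2(R[1,0],R[0,0]))
def plan(target,a=None,n=8,start=None):
    o,R=tool(); p=np.array(o['eef_pos']) if start is None else np.array(start[0],float)
    a0=ang(R) if start is None else start[1]
    target=np.array(target,float); a=a0 if a is None else a
    def Rm(x):
        c,s=np.cos(np.radians(x)),np.sin(np.radians(x)); return np.array([[c,0,-s],[s,0,c],[0,-1,0]])
    d=(target-p)/n; t=-(a-a0)/n; rows=[]; q=p.copy(); aa=a0
    for i in range(n):
        l=Rm(aa).T@((p+d*(i+1))-q); l=np.round(l/1000,4); tt=round(t,2)
        q=q+Rm(aa)@l*1000; aa-=tt; rows.append("%g %g %g %g"%(*l,tt))
    for i in range(0,n,8): print("; ".join(rows[i:i+8]))
    print('end',q.round(1),round(aa,2)); return q,aa
E
python3 -c "
from h import *
plan([465,325,225],-62,14)"
```

```text
-0.0108 0.0004 -0.027 9.91; -0.0061 0.0004 -0.0285 9.91; -0.001 0.0004 -0.0291 9.91; 0.004 0.0004 -0.0289 9.91; 0.0089 0.0004 -0.0277 9.91; 0.0135 0.0004 -0.0258 9.91; 0.0178 0.0004 -0.0231 9.91; 0.0214 0.0004 -0.0197 9.91
0.0246 0.0004 -0.0157 9.91; 0.0268 0.0004 -0.0112 9.91; 0.0284 0.0004 -0.0064 9.91; 0.0291 0.0004 -0.0015 9.91; 0.0289 0.0004 0.0036 9.91; 0.0279 0.0004 0.0085 9.91
end [465. 325. 225.] -61.96
```

Closing the gripper at the same time (needed for the press).

```bash
python3 -m crank '-0.0108 0 -0.027 9.9; -0.0061 0 -0.0285 9.9; -0.001 0 -0.029 9.9; 0.004 0 -0.029 9.9; 0.009 0 -0.0277 9.9; 0.0135 0 -0.0258 9.9; 0.0178 0 -0.023 9.9; 0.0214 0 -0.0197 9.9'; python3 -m crank '0.0246 0 -0.0157 9.9; 0.0268 0 -0.0112 9.9; 0.0284 0 -0.0064 9.9; 0.029 0 -0.0015 9.9; 0.029 0 0.0036 9.9; 0.028 0 0.0085 9.9;0 0 0 0;0 0 0 0'; python3 - <<'E'
from h import *
T=wshot('w1.png'); o,R=tool(); print(o['time_s'],o['eef_pos'],R.round(4),ang(R),o['ft_force'])
E
```

```text
time_s: 1.15
eef_pos: [322.9, 425.3, 231.0]
tcp_rot: [0.707, -0.017, 0.017, -0.707]
ft_force: [-0.5, 0.3, -0.2]
width: 85.7
time_s: 2.15
eef_pos: [464.8, 326.0, 231.0]
tcp_rot: [0.607, -0.363, 0.362, -0.607]
ft_force: [0.6, -0.2, -0.2]
width: 84.9
2.2 [464.5949692  326.17674147 231.10759713] [[ 4.737e-01 -1.100e-03  8.807e-01]
 [-8.807e-01  2.000e-04  4.737e-01]
 [-7.000e-04 -1.000e+00 -9.000e-04]] -61.72391373358923 [-0.92944387  0.35453011 -0.14292558]
```

View pics/w1.png

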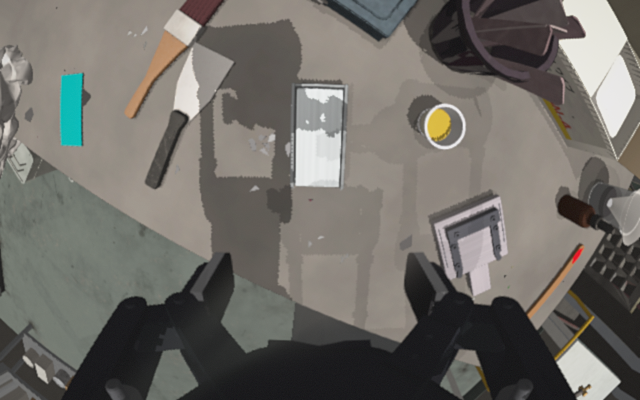

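```bash
python3 - <<'E'
from h import *
im=cv2.imread('pics/w1.png'); cv2.imwrite('pics/w1a.png',cv2.resize(im[75:200,280:360],None,fx=6,fy=4.8,interpolation=cv2.INTER_NEAREST))
cv2.imwrite('pics/w1b.png',cv2.resize(im[185:300,420:520],None,fx=5,fy=5,interpolation=cv2.INTER_NEAREST))
E
```

```text
(no output)
```

View pics/w1a.png

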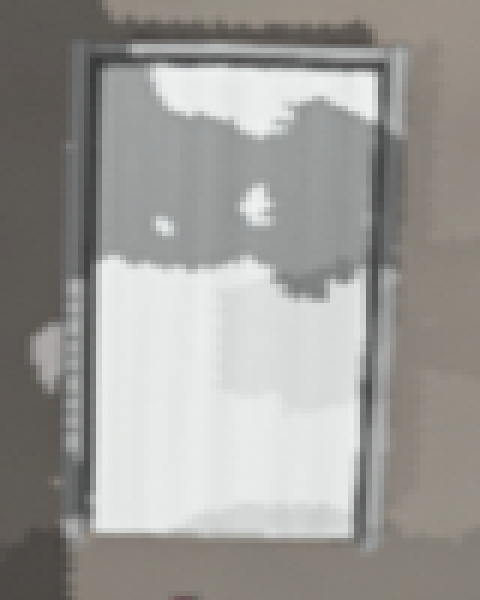

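View pics/w1b.png

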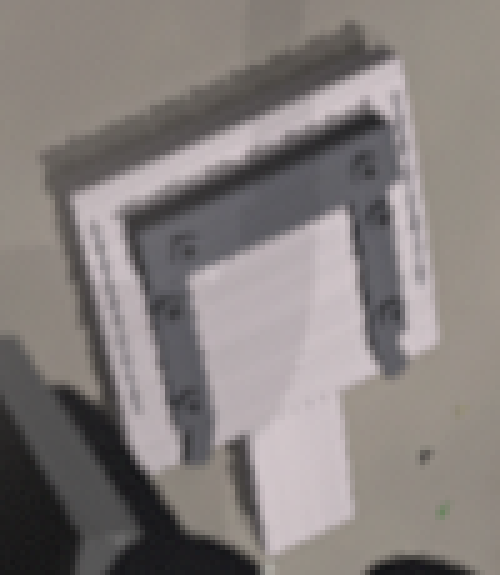

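```bash
python3 - <<'E'
from h import *
T=wload('w1.png')
for z in (25,28,31):
  P=[wpx2w(T,280+(u+.5)/6-.5,75+(v+.5)/4.8-.5,z) for u,v in [(102,64),(380,64),(355,537),(92,533)]]
  P=np.array(P); print(z,P.round(1).tolist()); d=P-np.roll(P,-1,0); print(np.linalg.norm(d,axis=1).round(1)); c=P.mean(0)
  ax=(P[0]+P[1]-P[2]-P[3]); print(c.round(1),np.degrees(np.arctan2(ax[1],ax[0])))
B=lambda u,v,z:wpx2w(T,420+(u+.5)/5-.5,185+(v+.5)/5-.5,z)
for n,u,v,z in [('endTongueL',270,553,20),('endTongueR',353,517,20),('plateTL',75,190,20),('plateTR',400,60,20),('plateBR',440,340,20),('plateBL',150,470,20),('stopL',190,275,20),('stopR',348,205,20)]: print(n,B(u,v,z).round(1))
E
```

```text
25 [[537.9, 393.4, 25.0], [562.0, 348.6, 25.0], [461.0, 298.0, 25.0], [437.8, 343.4, 25.0]]
[ 51.  113.   51.  111.9]
[499.7 345.8  25. ] 26.571005135328644
28 [[537.8, 393.2, 28.0], [561.8, 348.7, 28.0], [461.7, 298.6, 28.0], [438.6, 343.5, 28.0]]
[ 50.5 112.   50.5 110.9]
[500. 346.  28.] 26.571005135328647
31 [[537.8, 392.9, 31.0], [561.6, 348.8, 31.0], [462.3, 299.1, 31.0], [439.4, 343.7, 31.0]]
[ 50.1 111.   50.1 110. ]
[500.3 346.1  31. ] 26.571005135328665
endTongueL [411.4  30.1  20. ]
endTongueR [433.5  10.4  20. ]
plateTL [477.7 164.2  20. ]
plateTR [553.3  97.9  20. ]
plateBR [494.   25.6  20. ]
plateBL [418.6  89.6  20. ]
stopL [473.2 118.5  20. ]
stopR [512.3  86.   20. ]
```

```bash
python3 -c "
from h import *
q,a=plan([522.4,357.2,45],-63.4,7)"
```

```text
0 0.0266 0.0094 0.24; -0 0.0266 0.0093 0.24; -0.0001 0.0266 0.0094 0.24; -0.0001 0.0265 0.0094 0.24; -0.0001 0.0266 0.0094 0.24; -0.0002 0.0266 0.0093 0.24; -0.0003 0.0266 0.0094 0.24
end [522.4 357.2  45. ] -63.4
```

```bash
python3 -m crank '0 0.0266 0.0094 0.24; 0 0.0266 0.0094 0.24; -0.0001 0.0266 0.0094 0.24; -0.0001 0.0266 0.0094 0.24; -0.0001 0.0266 0.0094 0.24; -0.0002 0.0266 0.0094 0.24; -0.0003 0.0266 0.0094 0.24;0 0 0 0' 0;python3 -m crank '0 0 0 0;0 0 0 0';  python3 - <<'E'
from h import *
T=wshot('w2.png'); o,R=tool(); print(o['time_s'],o['eef_pos'],ang(R),o['ft_force'],o['width'])
E
```

```text
time_s: 3.2
eef_pos: [521.6, 357.0, 43.1]
tcp_rot: [0.603, -0.372, 0.371, -0.6]
ft_force: [-0.8, -0.5, -0.3]
width: -0.1
time_s: 3.45
eef_pos: [523.8, 357.4, 46.7]
tcp_rot: [-0.601, 0.372, -0.372, 0.602]
ft_force: [-0.3, -0.3, 0.5]
width: -0.0
3.5 [523.84409769 357.24879765  46.60072471] -63.47832955974138 [-0.18187419 -1.22978856 -0.11108133] -0.342173850895485
```

View pics/w2.png

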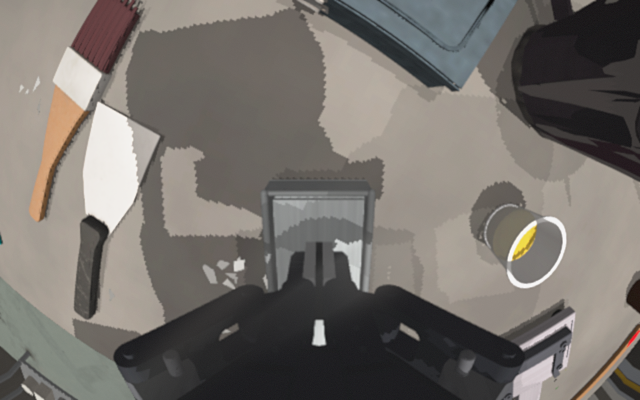

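```bash
python3 -m crank '0 0.003 0 0;0 0.003 0 0;0 0.003 0 0;0 0.0015 0 0;0 0.001 0 0;0 0.001 0 0'; python3 -c "
from h import *
for i in range(3):
  o,R=tool();print(o['eef_pos'],o['ft_force'])"; python3 -m crank '0 0.001 0 0;0 0.001 0 0'
```

```text
time_s: 4.25
eef_pos: [523.6, 356.9, 32.5]
tcp_rot: [-0.601, 0.372, -0.372, 0.601]
ft_force: [0.1, 0.5, -0.4]
width: -0.1
[523.61498288 356.85735588  32.54166385] [ 0.13103763  0.53499511 -0.41780088]
[523.61498288 356.85735588  32.54166385] [ 0.13103763  0.53499511 -0.41780088]
[523.61498288 356.85735588  32.54166385] [ 0.13103763  0.53499511 -0.41780088]
time_s: 4.5
eef_pos: [523.6, 356.9, 30.7]
tcp_rot: [-0.601, 0.372, -0.372, 0.601]
ft_force: [0.2, -0.6, 3.5]
width: -0.0
```

```bash
python3 -m crank '0 0 0 0'|sed -n '2p;4p';python3 -m crank '0 0.0001 0 0'|sed -n '2p;4p'
```

```text
eef_pos: [523.6, 356.9, 30.8]
ft_force: [0.5, 0.3, 1.5]
eef_pos: [523.6, 356.9, 30.7]
ft_force: [-0.4, -0.3, 2.5]
```

```bash
python3 -m crank '0 0.0002 0 0;0 0 0 0'|sed -n '2p;4p';python3 -m crank '0 0 0 0'|sed -n '2p;4p'
```

```text
eef_pos: [523.6, 356.9, 30.6]
ft_force: [-0.5, -0.6, 4.3]
eef_pos: [523.6, 356.9, 30.6]
ft_force: [-1.0, -0.5, 3.6]
```

```bash
python3 -m crank '0 0.0001 0 0;0 0 0 0'|sed -n '2p;4p';python3 -m crank '0 0 -0.001 0;0 0 -0.002 0'|sed -n '2p;4p'; python3 -m crank '0 0 -0.002 0'|sed -n '2p;4p'
```

```text
eef_pos: [523.6, 356.9, 30.6]
ft_force: [-1.1, 0.2, 4.9]
eef_pos: [522.0, 356.1, 30.6]
ft_force: [1.0, 1.0, 4.7]
eef_pos: [519.9, 355.0, 30.6]
ft_force: [0.9, 0.7, 4.9]
```

```bash
python3 -m crank '0 0 -0.002 0;0 0 -0.002 0;0 0 -0.002 0'|sed -n '2p;4p'; python3 -m crank '0 0 -0.002 0;0 0 -0.002 0;0 0 -0.002 0'|sed -n '2p;4p'; python3 -c "
from h import *
wshot('w3.png')"
```

```text
eef_pos: [514.2, 352.2, 30.6]
ft_force: [2.1, 0.5, 4.9]
eef_pos: [508.9, 349.5, 30.6]
ft_force: [1.8, 0.7, 5.5]
```

View pics/w3.png

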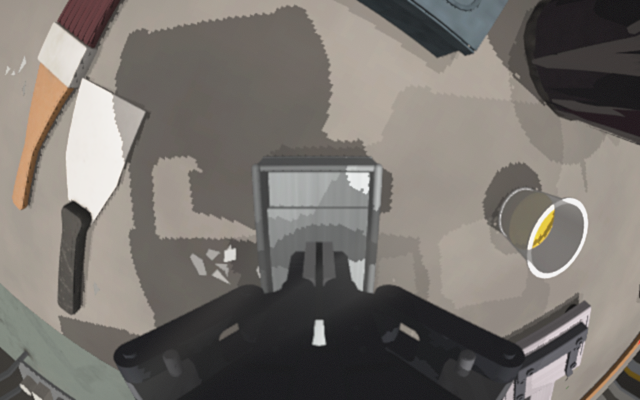

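The picture shows panel_1's back edge at row 207, clear of the back wall (row 165), and panel_2 still in place behind it. Continuing.

```bash
python3 -m crank '0 0 -0.0025 0;0 0 -0.0025 0;0 0 -0.0025 0;0 0 -0.0025 0'|sed -n '2p;4p'; python3 -m crank '0 0 -0.0025 0;0 0 -0.0025 0;0 0 -0.0025 0'|sed -n '2p;4p'
```

```text
eef_pos: [499.9, 345.0, 30.6]
ft_force: [1.3, 1.3, 4.3]
eef_pos: [493.2, 341.7, 30.6]
ft_force: [2.0, 0.8, 5.6]
```

```bash
python3 -m crank '0 0 -0.0025 0;0 0 -0.0025 0;0 0 -0.0025 0;0 0 -0.0025 0;0 0 0 0'|sed -n '1,2p;4p'; python3 -m crank '0 -0.0005 0 0;0 -0.001 0 0;0 -0.002 0 0;0 -0.02 0 0;0 -0.04 0 0;0 -0.04 0 0;0 -0.03 0 0;0 0 0 0' 1|sed -n '1,2p;4p';python3 -c "
from h import *
wshot('w4.png')"
```

```text
time_s: 8.05
eef_pos: [483.8, 337.1, 30.6]
ft_force: [1.2, 0.0, 5.6]
time_s: 9.05
eef_pos: [484.6, 337.4, 165.7]
ft_force: [-0.4, 0.3, -0.1]
```

View pics/w4.png

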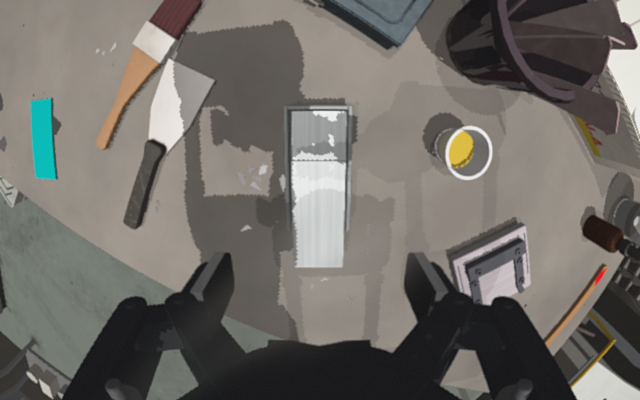

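```bash
python3 - <<'E'
from h import *
im=cv2.imread('pics/w4.png'); cv2.imwrite('pics/w4a.png',cv2.resize(im[95:285,270:370],None,fx=6,fy=3.15,interpolation=cv2.INTER_NEAREST))
E
```

```text
(no output)
```

View pics/w4a.png

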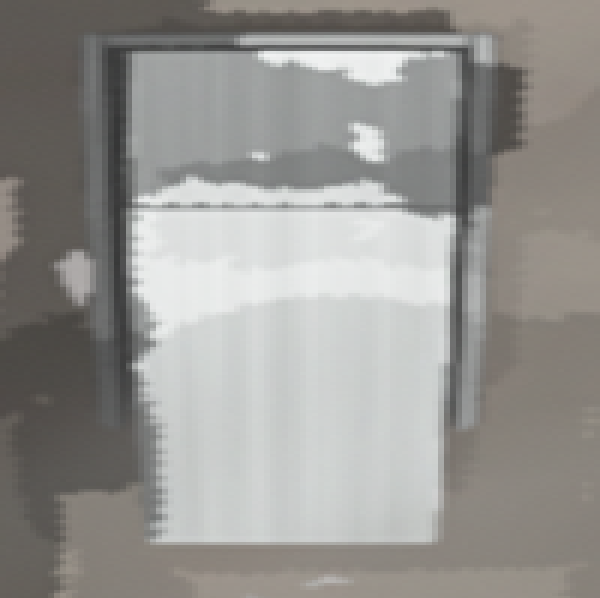

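```bash
python3 - <<'E'
from h import *
T=wload('w4.png'); o,R=tool(); print(o['eef_pos'],ang(R),o['width'])
P=np.array([wpx2w(T,270+(u+.5)/6-.5,95+(v+.5)/3.15-.5,30.9) for u,v in [(130,207),(455,207),(441,543),(152,543)]])
print(P.round(1),np.linalg.norm(P-np.roll(P,-1,0),axis=1).round(1))
for i,j in ((3,0),(2,1)): d=P[j]-P[i]; print(np.degrees(np.arctan2(d[1],d[0])))
ax=P[0]+P[1]-P[2]-P[3]; th=np.arctan2(ax[1],ax[0]); u=np.array([np.cos(th),np.sin(th)]); c=P.mean(0); print('axis',np.degrees(th),c)
fr=(P[2]+P[3])[:2]/2; g=fr+14*u; print('front',fr,'grip',g)
print('fingertip line angle check', np.degrees(th)-90)
plan([g[0],g[1],150],np.degrees(th)-90,3)
w=wpx2w(T,270+470/6,95+425/3.15,34); print('wall end',w, (w[:2]-fr)@u)
E
```

```text
[483.56847866 336.7951004  163.89949911] -63.499591201427954 85.08925992723657
[[498.6 372.5  30.9]
 [520.5 328.6  30.9]
 [422.8 279.   30.9]
 [400.8 323.1  30.9]] [ 49.1 109.6  49.3 109.6]
26.79329839355758
26.900508246323373
axis 26.846903478934497 [460.6732695  325.78518072  30.9       ]
front [411.77127165 301.03273644] grip [424.26230156 307.35524954]
fingertip line angle check -63.15309652106551
-0 0.0046 -0.0221 -0.12; -0.0001 0.0047 -0.022 -0.12; -0.0002 0.0046 -0.0221 -0.12
end [424.3 307.4 150. ] -63.14
wall end [462.64977861 294.96967516  34.        ] 42.65651197900873
```

```bash
python3 -m crank '0 0.016 -0.0167 -0.1; 0 0.016 -0.0167 -0.1; 0 0.017 -0.0167 -0.1; 0 0.019 -0.0165 -0.1;0 0.02 0 0;0 0.015 0 0;0 0 0 0;0 0 0 0'|sed -n '1,2p;4,5p'; python3 -c "
from h import *
wshot('w5.png'); o,R=tool(); print(ang(R),o['eef_pos'])"
```

```text
time_s: 10.1
eef_pos: [424.5, 307.3, 60.7]
ft_force: [-0.3, 0.2, 0.6]
width: 85.1
-63.10492472218628 [424.81092971 307.41703546  61.10629799]
```

View pics/w5.png

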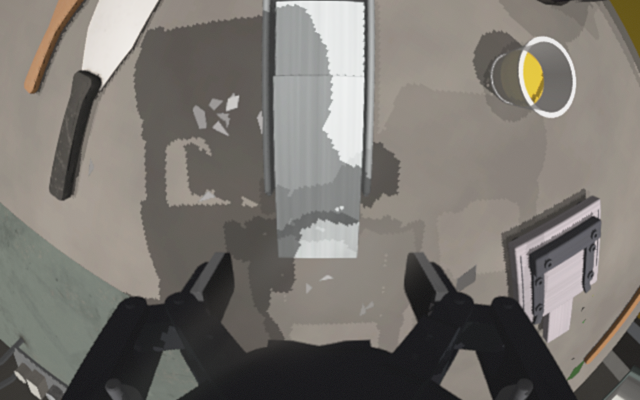

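```bash
python3 - <<'E'
from h import *
T=wload('w5.png'); d=np.load('pics/w5.png.npz'); R=Rn.from_quat(d['q']).as_matrix()
for u,v in [(277.5,257.5),(357.5,257.5),(274.5,75),(366,75),(269,190),(370,190)]:
    print(u,v,(R.T@(wpx2w(T,u,v,30.9)-d['pos'])).round(1))
E
```

```text
277.5 257.5 [-26.1  29.8 -14.2]
357.5 257.5 [ 24.   29.8 -14.2]
274.5 75 [-24.3  29.8  94.9]
366 75 [25.4 29.8 95. ]
269 190 [-29.1  29.8  29.7]
370 190 [29.4 29.8 29.8]
```

```bash
python3 -m crank '-0.0004 0.012 0 0.4;0 0.012 0 0;0 0.01 0 0;0 0.008 0 0;0 0.005 0 0;0 0.0025 0 0;0 0 0 0'|sed -n '1,2p;4,5p'; python3 -c "
from h import *
wshot('w6.png'); o,R=tool(); print(ang(R),o['eef_pos'])"
```

```text
time_s: 11.02
eef_pos: [424.1, 307.5, 11.2]
ft_force: [0.1, -0.1, 0.2]
width: 85.5
-63.507552687890694 [424.17409482 307.56008667  11.34940379]
```

View pics/w6.png

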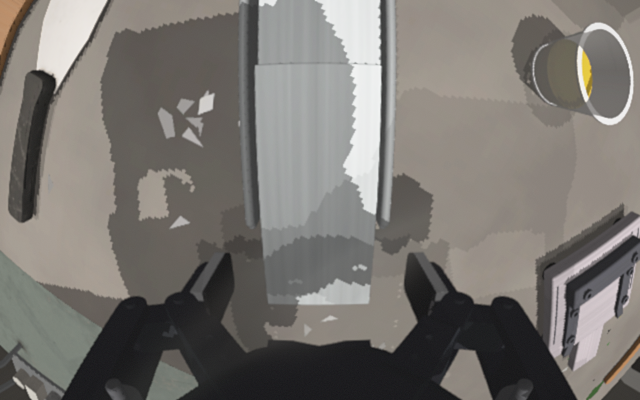

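```bash
python3 -m crank '0 0 0 0;0 0 0 0;0 0 0 0' 0|sed -n '1,2p;4,5p';python3 -m crank '0 0 0 0;0 0 0 0'|sed -n '1,2p;4,5p'; python3 -c "
from h import *
wshot('w7.png'); o,R=tool(); print(ang(R),o['eef_pos'],o['ft_force'])"
```

```text
time_s: 11.45
eef_pos: [424.1, 307.5, 11.5]
ft_force: [0.6, 0.2, 1.2]
width: 48.0
time_s: 11.7
eef_pos: [424.2, 307.6, 11.4]
ft_force: [-0.9, -0.2, 3.3]
width: 48.4
-63.50612204799587 [424.10120114 307.54996719  11.38475466] [-0.38861873 -0.05235923  2.03626058]
```

View pics/w7.png

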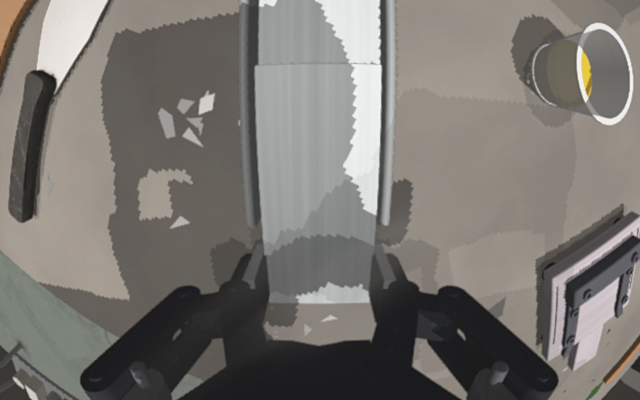

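```bash
python3 -m crank '0 -0.0004 0 0;0 0 0 0'|sed -n '2p;4,5p'; python3 -m crank '0 0 -0.001 0;0 0 -0.002 0'|sed -n '2p;4,5p'
```

```text
eef_pos: [424.2, 307.6, 11.6]
ft_force: [0.6, -0.2, 0.9]
width: 48.1
eef_pos: [421.5, 306.2, 11.6]
ft_force: [0.8, -0.5, 1.5]
width: 48.3
```

```bash
python3 -m crank '0 -0.0003 -0.003 0;0 0 -0.004 0;0 0 -0.004 0;0 0 -0.005 0;0 0 -0.005 0'|sed -n '2p;4,5p'; python3 -c "
from h import *
wshot('w8.png')"
```

```text
eef_pos: [402.0, 296.5, 11.8]
ft_force: [0.1, -0.4, -0.3]
width: 48.0
```

View pics/w8.png

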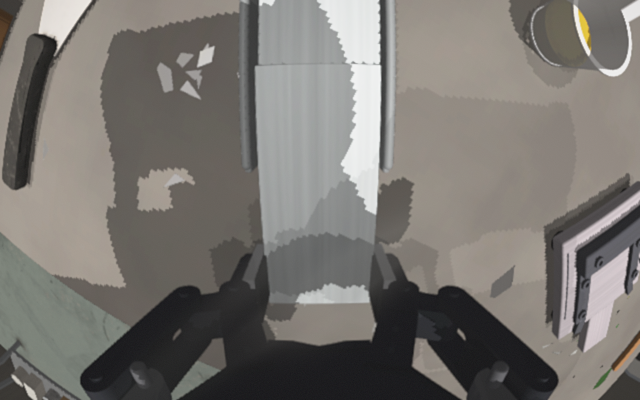

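```bash
python3 -m crank '0 0 -0.006 0;0 0 -0.007 0;0 0 -0.008 0;0 0 -0.009 0;0 0 -0.009 0;0 0 -0.008 0;0 0 -0.007 0;0 0 0 0'|sed -n '1,2p;4,5p'; python3 -c "
from h import *
wshot('w9.png')"
```

```text
time_s: 13.92
eef_pos: [353.5, 272.3, 11.9]
ft_force: [-1.2, -0.7, -0.8]
width: 47.9
```

View pics/w9.png

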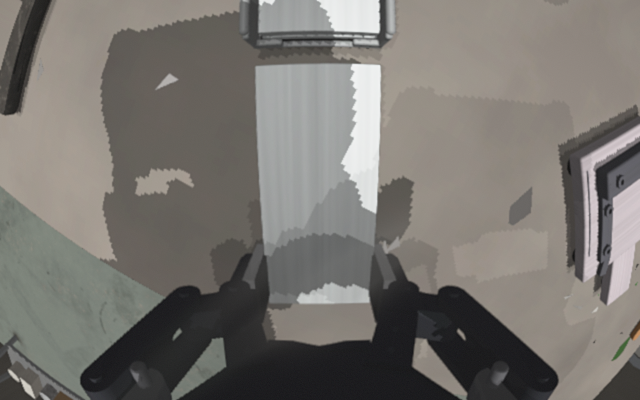

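```bash
python3 -c "
from h import *
q,a=plan([353,272,85],None,3)
plan([386,-22,150],-40.5,10,(q,a))"
```

```text
0 -0.0243 -0.0005 -0; 0.0001 -0.0244 -0.0004 -0; -0 -0.0243 -0.0005 -0
end [353. 272.  85.] -63.5
0.0278 -0.0065 -0.0102 -2.3; 0.0273 -0.0065 -0.0112 -2.3; 0.0269 -0.0065 -0.0124 -2.3; 0.0264 -0.0065 -0.0134 -2.3; 0.0258 -0.0065 -0.0145 -2.3; 0.0252 -0.0065 -0.0155 -2.3; 0.0245 -0.0065 -0.0165 -2.3; 0.0239 -0.0065 -0.0174 -2.3
0.0232 -0.0065 -0.0184 -2.3; 0.0224 -0.0065 -0.0194 -2.3
end [386.  -22.1 150. ] -40.5
```

```bash
python3 -m crank '0 -0.015 -0.0005 0; 0 -0.0243 -0.0005 0; 0 -0.024 -0.0005 0;0.01 -0.01 -0.005 0;0.02 -0.0065 -0.01 -2.3;0.0273 -0.0065 -0.0112 -2.3; 0.0269 -0.0065 -0.0124 -2.3; 0.0264 -0.0065 -0.0134 -2.3'|sed -n '1,2p;4,5p'; python3 -c "
from h import *
plan([386,-22,150],-40.5,7)"
```

```text
time_s: 14.98
eef_pos: [362.3, 148.7, 110.9]
ft_force: [0.3, 0.2, -0.8]
width: 48.4
0.0218 -0.0056 -0.0115 -1.96; 0.0213 -0.0056 -0.0123 -1.96; 0.0209 -0.0056 -0.013 -1.96; 0.0205 -0.0055 -0.0136 -1.96; 0.02 -0.0056 -0.0144 -1.96; 0.0195 -0.0056 -0.0151 -1.96; 0.019 -0.0056 -0.0157 -1.96
end [386. -22. 150.] -40.5
```

```bash
python3 -m crank '0.0218 -0.0056 -0.0115 -1.96; 0.0213 -0.0056 -0.0123 -1.96; 0.0209 -0.0056 -0.013 -1.96; 0.0205 -0.0055 -0.0136 -1.96; 0.02 -0.0056 -0.0144 -1.96; 0.0195 -0.0056 -0.0151 -1.96; 0.019 -0.0056 -0.0157 -1.96;0 0 0 0'|sed -n '1,2p;4,5p'; python3 -m crank '0 0 0 0; 0 0 0 0'|sed -n '1,2p';python3 -c "
from h import *
wshot('w10.png'); o,R=tool(); print(o['eef_pos'],ang(R))"
```

```text
time_s: 15.98
eef_pos: [386.4, -22.0, 150.2]
ft_force: [-0.0, 0.5, 0.1]
width: 48.0
time_s: 16.23
eef_pos: [385.6, -19.8, 149.9]
[385.7230332  -19.84575274 149.95110599] -40.53748841958588
```

View pics/w10.png

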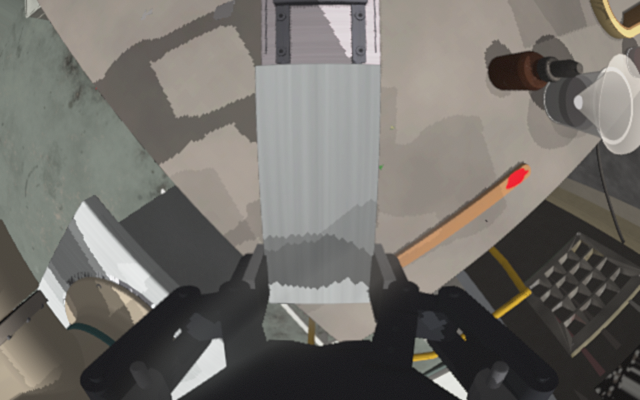

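```bash
python3 - <<'E'
from h import *
im=cv2.imread('pics/w10.png'); cv2.imwrite('pics/w10a.png',cv2.resize(im[0:75,250:390],None,fx=5.5,fy=7,interpolation=cv2.INTER_NEAREST))
E
```

View pics/w10a.png

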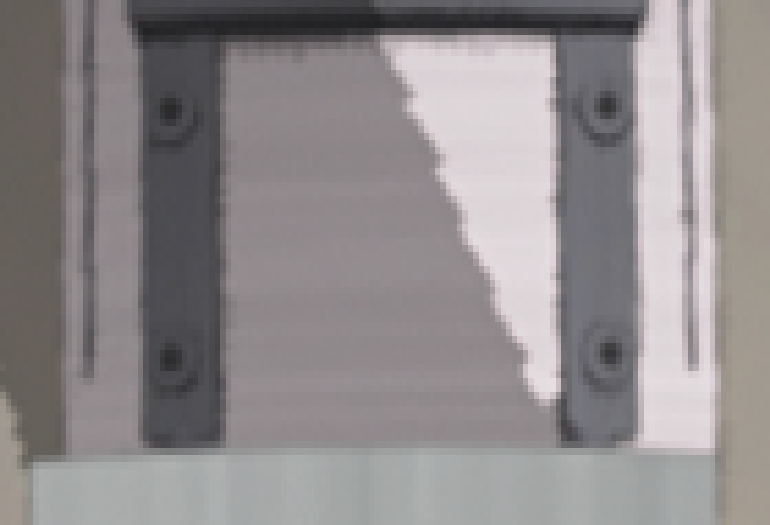

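```bash
python3 - <<'E'
from h import *
T=wload('w10.png'); d=np.load('pics/w10.png.npz'); R=Rn.from_quat(d['q']).as_matrix()
def tl(u,v,z): return R.T@(wpx2w(T,u,v,z)-d['pos'])
C=lambda u,v:(250+(u+.5)/5.5-.5,(v+.5)/7-.5)
for n,u,v in [('L top',222,45),('R top',556,45),('L mid',222,250),('R mid',557,250),('L bot',223,400),('R bot',562,400),('stop mid',390,37),('stop L',225,37),('stop R',552,37)]:
    w=wpx2w(T,*C(u,v),20); print(n,w.round(1),tl(*C(u,v),20).round(2))
zt=d['pos'][2]+19.5
for u,v in [(255.5,65),(381,64),(268,303.5),(370,303.5)]: print('panel',tl(u,v,zt).round(2))
E
```

```text
L top [475.7 123.5  20. ] [-24.59 129.87 167.54]
R top [515.7  89.5  20. ] [ 27.92 129.81 167.65]
L mid [457.8 102.4  20. ] [-24.4  129.88 139.87]
R mid [497.6  68.5  20. ] [ 27.88 129.81 139.97]
L bot [445.3  87.5  20. ] [-24.2  129.88 120.39]
R bot [485.5  53.2  20. ] [ 28.62 129.82 120.51]
stop mid [496.1 106.8  20. ] [  1.81 129.84 168.15]
stop L [476.7 124.1  20. ] [-24.13 129.87 168.64]
stop R [515.9  90.7  20. ] [ 27.3  129.81 168.73]
panel [-24.26 -19.49  94.54]
panel [ 24.48 -19.55  94.92]
panel [-24.37 -19.47 -13.47]
panel [ 25.28 -19.53 -13.42]
```

```bash
python3 -m crank '0.0005 0.015 0 0;0.0005 0.025 0 0;0.0005 0.025 0 0;0 0.025 0 0;0 0.023 0 0;0 0.015 0 0;0 0.008 0 0;0 0 0 0'|sed -n '1,2p;4,5p'; python3 -m crank '0 0 0 0'|sed -n '1,2p';python3 - <<'E'
from h import *
wshot('w11.png'); o,R=tool(); print(o['eef_pos'],ang(R))
im=cv2.imread('pics/w11.png'); cv2.imwrite('pics/w11a.png',cv2.resize(im[0:110,230:410],None,fx=4.4,fy=5,interpolation=cv2.INTER_NEAREST))
E
```

```text
time_s: 17.27
eef_pos: [387.1, -21.1, 14.0]
ft_force: [0.4, 0.2, -0.3]
width: 48.2
time_s: 17.4
eef_pos: [387.9, -21.4, 14.7]
[387.96958489 -21.53664919  14.82174753] -40.56997460777775
```

View pics/w11.png

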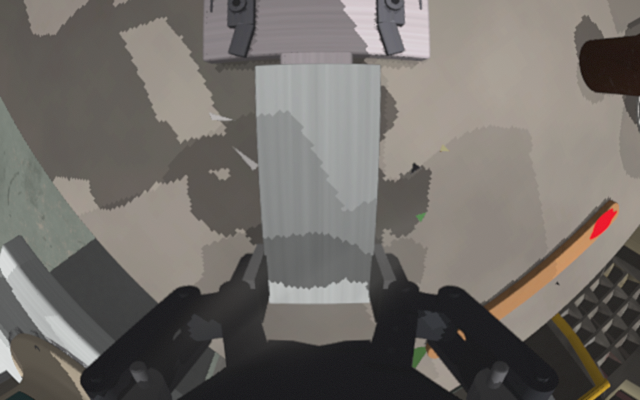

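View pics/w11a.png

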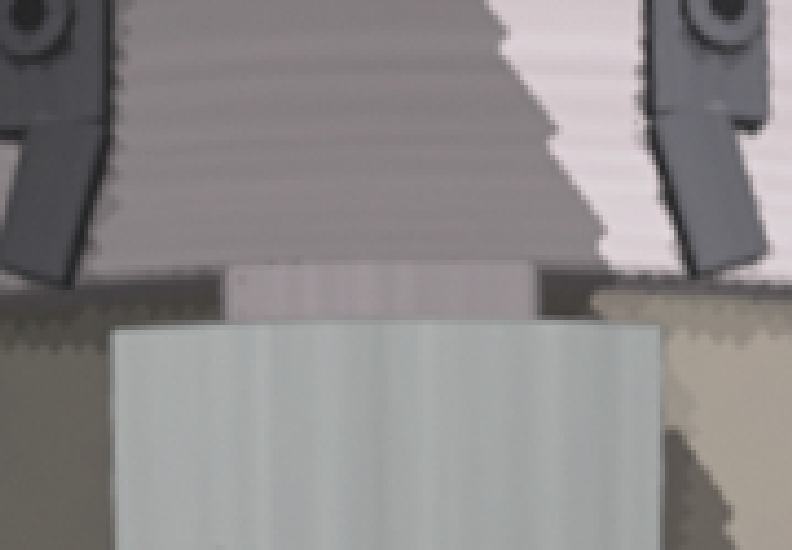

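```bash
python3 - <<'E'
from h import *
T=wload('w11.png'); d=np.load('pics/w11.png.npz'); R=Rn.from_quat(d['q']).as_matrix()
def tl(u,v,z): return (R.T@(wpx2w(T,u,v,z)-d['pos'])).round(2)
C=lambda u,v:(230+(u+.5)/4.4-.5,(v+.5)/5-.5)
for n,u,v,z in [('railL top',106,60,25),('railR top',651,60,25),('railL 110top',108,115,25),('railR top',655,115,25),('mouthL',70,285,25),('mouthR',694,278,25),('tongueL',225,300,20),('tongueR',540,300,20),('plate edge',160,280,20),('plate edgeR',600,270,20)]:
    print(n,tl(*C(u,v),z))
zt=d['pos'][2]+19.5
for u,v in [(113,327),(660,325)]: print('panel',tl(*C(u,v),zt))
for u,v in [(268,303.5),(370,303.5),(258,120),(380,120)]: print('panel',tl(u,v,zt))
E
```

```text
railL top [-27.12 -10.22 119.84]
railR top [ 25.04 -10.17 119.65]
railL 110top [-26.83 -10.23 114.71]
railR top [ 25.36 -10.18 114.58]
mouthL [-30.45 -10.24  99.72]
mouthR [ 29.06 -10.18 100.21]
tongueL [-16.05  -5.23  98.33]
tongueR [14.75 -5.2  98.27]
plate edge [-22.5   -5.23 100.42]
plate edgeR [ 20.69  -5.19 101.22]
panel [-24.35 -19.47  94.54]
panel [ 23.95 -19.42  94.66]
panel [-24.36 -19.53 -13.42]
panel [ 25.29 -19.48 -13.46]
panel [-23.6  -19.48  72.54]
panel [ 24.44 -19.43  72.55]
```

```bash
python3 -m crank '-0.0008 0.003 0 0;0 0.002 0 0;0 0.0015 0 0;0 0.001 0 0'|sed -n '1,2p;4,5p'; python3 -m crank '0 0.001 0 0'|sed -n '2p;4p'
```

```text
time_s: 17.95
eef_pos: [386.7, -21.0, 6.7]
ft_force: [-0.6, 0.7, -0.3]
width: 48.3
eef_pos: [386.8, -21.0, 5.7]
ft_force: [0.2, -0.2, 0.2]
```

```bash
python3 -m crank '0 0.0005 0 0;0 0 0 0'|sed -n '2p;4p'; python3 -c "
from h import *
o,R=tool();print(o['ft_torque'])"; python3 -m crank '0 0.0005 0 0;0 0 0 0'|sed -n '2p;4p';python3 - <<'E'
from h import *
o,R=tool();print(o['ft_torque'],o['ft_force'])
wshot('w12.png'); s=snapshot('scene'); cv2.imwrite('pics/s12.png',cv2.resize(s[170:270,330:450,::-1],None,fx=6,fy=6,interpolation=cv2.INTER_CUBIC))
im=cv2.imread('pics/w12.png'); cv2.imwrite('pics/w12a.png',cv2.resize(im[0:110,230:410],None,fx=4.4,fy=5,interpolation=cv2.INTER_NEAREST))
E
```

```text
eef_pos: [386.8, -21.0, 5.3]
ft_force: [0.4, 0.4, -0.6]
[ 0.06269396  0.082909   -0.03794157]
eef_pos: [386.8, -21.0, 4.8]
ft_force: [-0.7, 0.1, 0.1]
[-2.57822222e-05  2.62720860e-02  3.11074817e-02] [-0.66051406  0.11538458  0.10164793]
```

View pics/w12a.png

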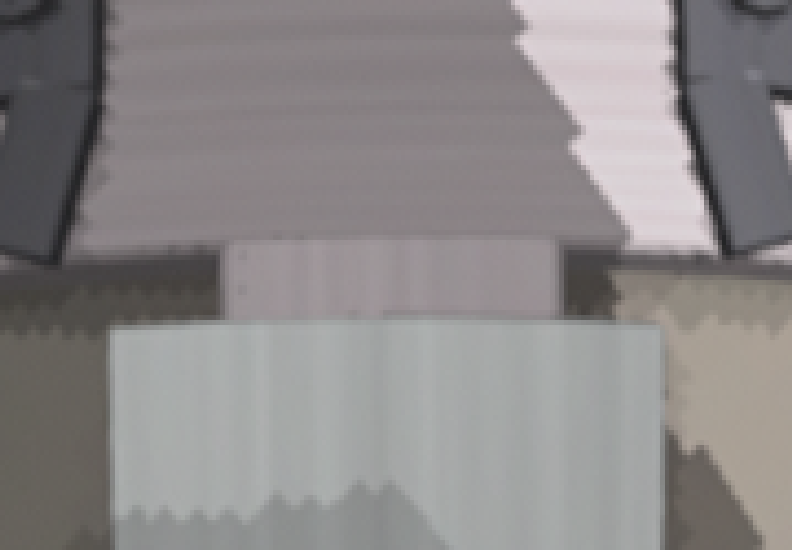

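View pics/s12.png

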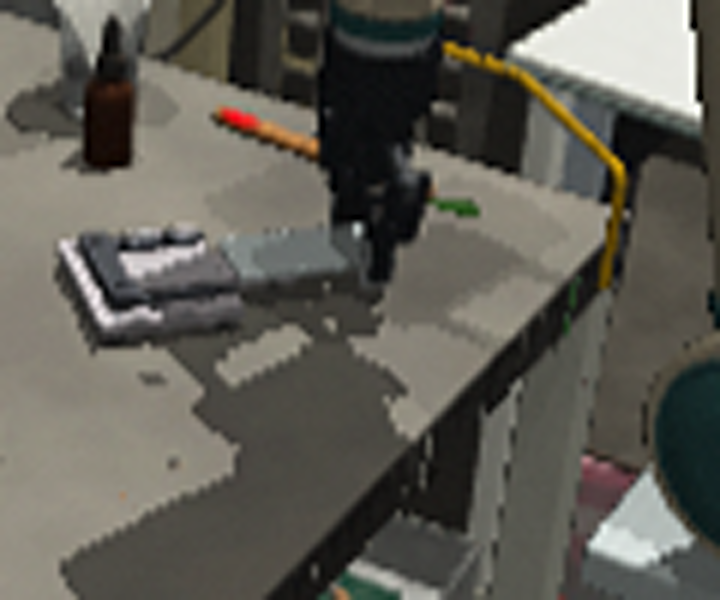

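```bash
python3 -m crank '0.0002 0 0.003 0.3;0 0 0.003 0;0 0 0.003 0;0 0 0.003 0'|sed -n '2p;4p'; python3 -m crank '0 0 0.003 0;0 0 0.003 0'|sed -n '2p;4p';python3 - <<'E'
from h import *
wshot('w13.png')
im=cv2.imread('pics/w13.png'); cv2.imwrite('pics/w13a.png',cv2.resize(im[0:110,230:410],None,fx=4.4,fy=5,interpolation=cv2.INTER_NEAREST))
E
```

```text
eef_pos: [395.0, -11.9, 4.8]
ft_force: [0.3, -1.0, 1.5]
eef_pos: [398.8, -7.3, 4.8]
ft_force: [-1.6, -0.5, 1.2]
```

View pics/w13a.png

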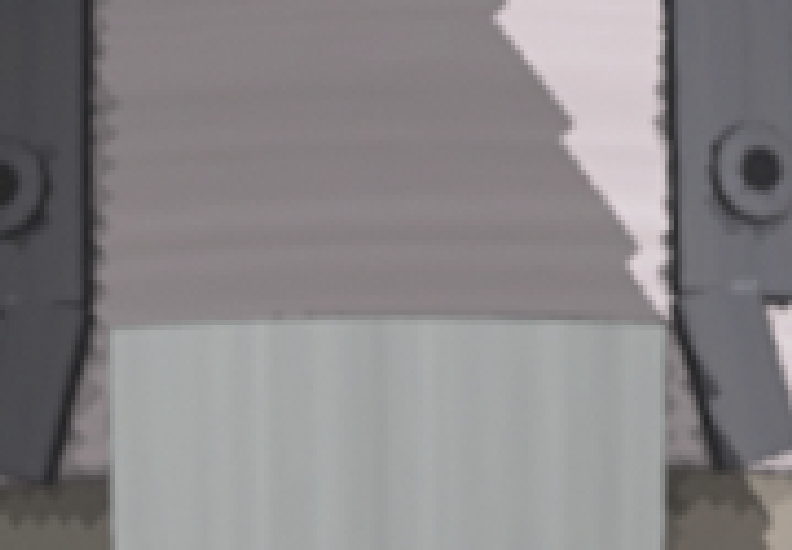

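```bash
python3 -m crank '-0.0004 0 0 0;-0.0003 0 0.002 0;0 0 0.003 0'|sed -n '2p;4p'; python3 -m crank '0 0 0.003 0;0 0 0.003 0'|sed -n '2p;4p';python3 - <<'E'
from h import *
wshot('w14.png');o,R=tool();print(ang(R))
im=cv2.imread('pics/w14.png'); cv2.imwrite('pics/w14a.png',cv2.resize(im[0:110,230:410],None,fx=4.4,fy=5,interpolation=cv2.INTER_NEAREST))
E
```

```text
eef_pos: [401.1, -3.2, 4.8]
ft_force: [-1.5, -2.3, 2.9]
eef_pos: [405.3, 1.4, 4.8]
ft_force: [-2.2, -2.1, 5.9]
-40.877514207661335
```

View pics/w14a.png

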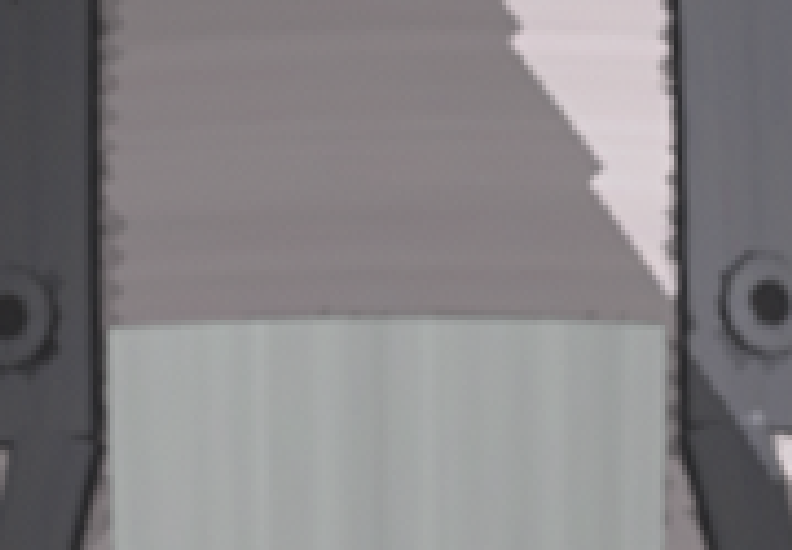

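```bash
python3 -m crank '0 -0.0005 0 0;0 0 0 0'|sed -n '2p;4p'; python3 -m crank '0 0 0.003 0;0 0 0.003 0'|sed -n '2p;4p'
```

```text
eef_pos: [405.6, 1.5, 5.2]
ft_force: [0.6, 1.0, 1.2]
eef_pos: [409.3, 5.9, 5.2]
ft_force: [-0.4, -0.4, 1.9]
```

```bash
python3 -m crank '0 0 0.003 0;0 0 0.003 0;0 0 0.003 0'|sed -n '2p;4p'; python3 -m crank '0 0 0.003 0;0 0 0.003 0'|sed -n '2p;4p';python3 - <<'E'
from h import *
wshot('w15.png')
E
```

```text
eef_pos: [415.3, 12.8, 5.3]
ft_force: [-0.5, -0.9, 0.9]
eef_pos: [419.2, 17.3, 5.3]
ft_force: [-0.8, -1.5, 3.3]
```

View pics/w15.png

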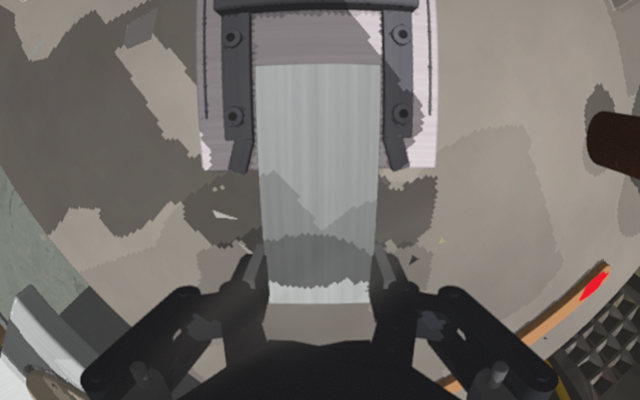

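```bash
python3 -m crank '0 -0.0003 0.003 0;0 0 0.003 0;0 0 0.003 0'|sed -n '2p;4p'; python3 -m crank '0 0 0.003 0;0 0 0.003 0'|sed -n '2p;4p';python3 - <<'E'
from h import *
wshot('w16.png')
im=cv2.imread('pics/w16.png'); cv2.imwrite('pics/w16a.png',cv2.resize(im[0:110,230:410],None,fx=4.4,fy=5,interpolation=cv2.INTER_NEAREST))
E
```

```text
eef_pos: [425.1, 24.2, 5.5]
ft_force: [0.1, 0.4, -0.2]
eef_pos: [429.1, 28.7, 5.6]
ft_force: [-0.4, 0.9, -0.9]
```

View pics/w16a.png

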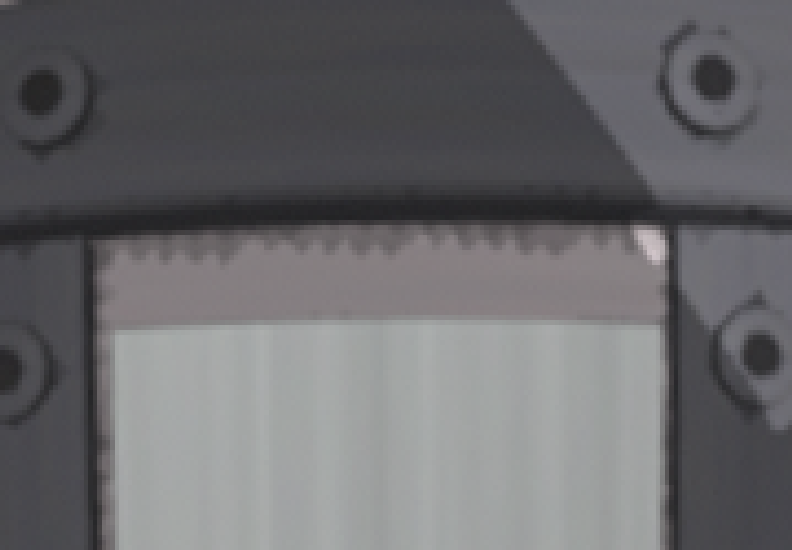

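```bash
python3 -m crank '-0.0004 0.0002 0.0015 0;0 0 0.0015 0;0 0 0.0015 0'|sed -n '2p;4p'; python3 -m crank '0 0 0.0015 0'|sed -n '2p;4p'; python3 -m crank '0 0 0.001 0'|sed -n '2p;4p'
```

```text
eef_pos: [431.6, 32.2, 5.4]
ft_force: [0.1, 0.3, -0.0]
eef_pos: [432.6, 33.4, 5.4]
ft_force: [0.0, -0.9, -0.9]
eef_pos: [433.3, 34.1, 5.4]
ft_force: [-0.4, -0.4, -1.0]
```

```bash
for i in 1; do python3 -m crank '0 0 0.0007 0'|sed -n '2p;4p'; done; python3 -m crank '0 0 0.0005 0;0 0 0 0'|sed -n '2p;4p';python3 - <<'E'
from h import *
wshot('w17.png')
im=cv2.imread('pics/w17.png'); cv2.imwrite('pics/w17a.png',cv2.resize(im[0:110,230:410],None,fx=4.4,fy=5,interpolation=cv2.INTER_NEAREST))
E
```

```text
eef_pos: [433.7, 34.6, 5.4]
ft_force: [-0.8, -0.3, -0.5]
eef_pos: [433.9, 34.9, 5.4]
ft_force: [-0.1, -0.4, 0.1]
```

View pics/w17a.png

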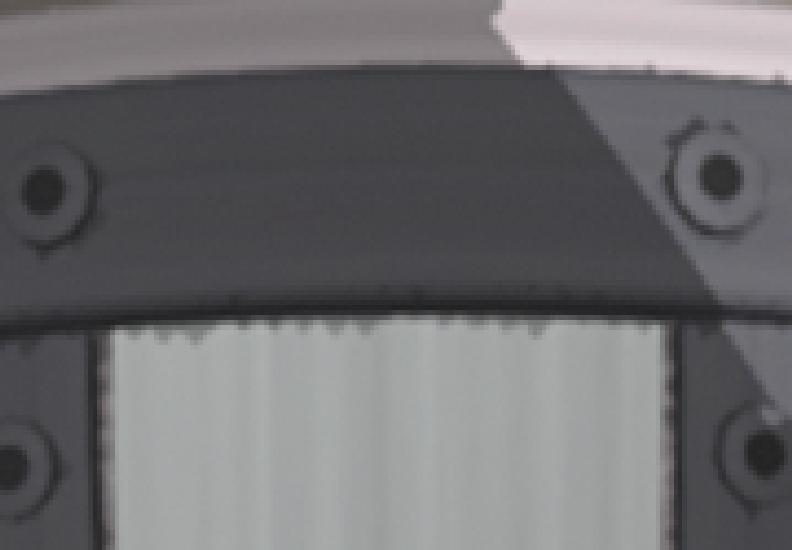

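```bash
for i in 1; do python3 -m crank '0 0 0.0005 0;0 0 0 0'|sed -n '2p;4p'; done; python3 -m crank '0 0 0.0005 0;0 0 0 0'|sed -n '2p;4p'
```

```text
eef_pos: [433.9, 35.0, 5.4]
ft_force: [-1.2, -3.0, -0.1]
eef_pos: [433.9, 35.1, 5.3]
ft_force: [-1.8, -5.7, 0.9]
```

```bash
python3 -m crank '0 0.0004 0 0;0 0.0002 0 0;0 0 0 0'|sed -n '2p;4p'
```

```text
eef_pos: [434.0, 35.1, 5.3]
ft_force: [-2.7, -5.5, 7.3]
```

```bash
python3 -m crank '0 -0.0004 -0.0002 0;0 0 0 0'|sed -n '2p;4p'; python3 -m crank '0 0 0 0;0 0 0 0;0 0 0 0' 0.75|sed -n '2p;4,5p';python3 - <<'E'
from h import *
wshot('w18.png')
E
```

```text
eef_pos: [433.9, 35.0, 5.3]
ft_force: [-2.5, -5.5, 2.4]
eef_pos: [434.8, 35.8, 5.2]
ft_force: [0.3, -0.7, 0.6]
width: 63.9
```

View pics/w18.png

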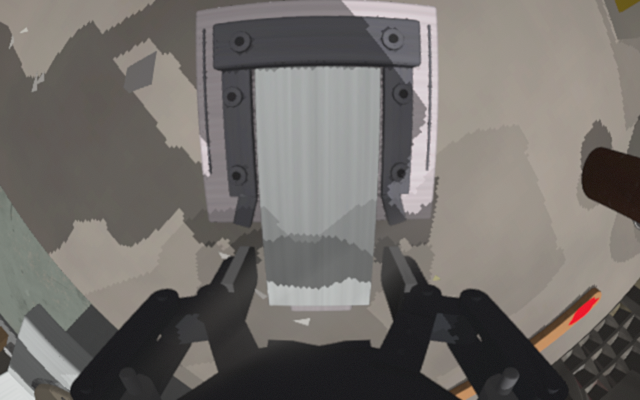

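```bash
python3 -m crank '0 -0.003 0 0;0 -0.006 0 0;0 -0.012 0 0;0 -0.02 0 0;0 -0.02 0 0;0 -0.015 -0.003 0;0 0 0 0;0 0 0 0'|sed -n '1,2p;4,5p';python3 - <<'E'
from h import *
wshot('w19.png')
im=cv2.imread('pics/w19.png'); cv2.imwrite('pics/w19a.png',cv2.resize(im[40:300,230:410],None,fx=4.4,fy=2.3,interpolation=cv2.INTER_NEAREST)); 
s=snapshot('scene'); cv2.imwrite('pics/s19.png',cv2.resize(s[180:270,270:400,::-1],None,fx=6,fy=6,interpolation=cv2.INTER_CUBIC))
E
```

```text
time_s: 25.6
eef_pos: [432.3, 33.4, 81.2]
ft_force: [-0.8, 0.1, 0.1]
width: 63.8
```

View pics/w19.png

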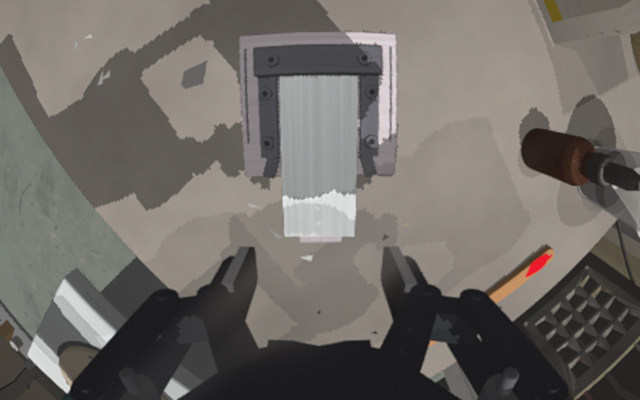

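View pics/w19a.png

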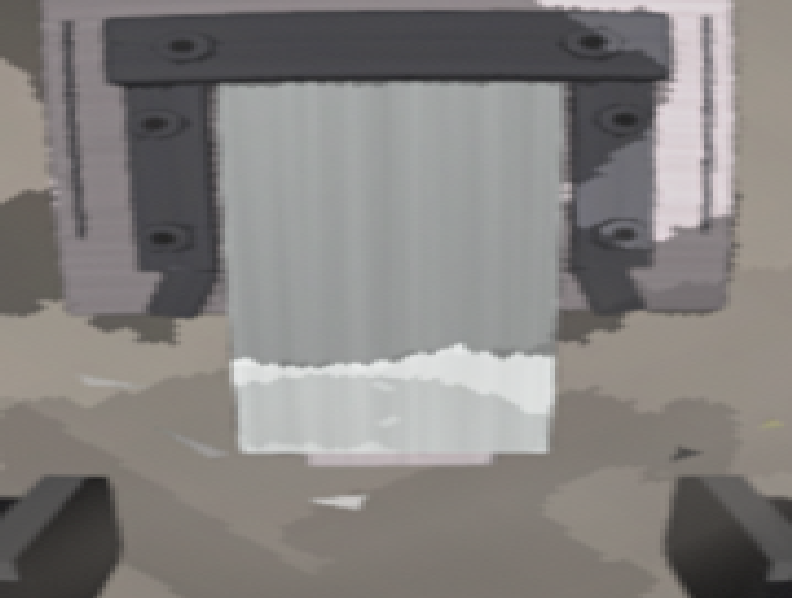

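View pics/s19.png

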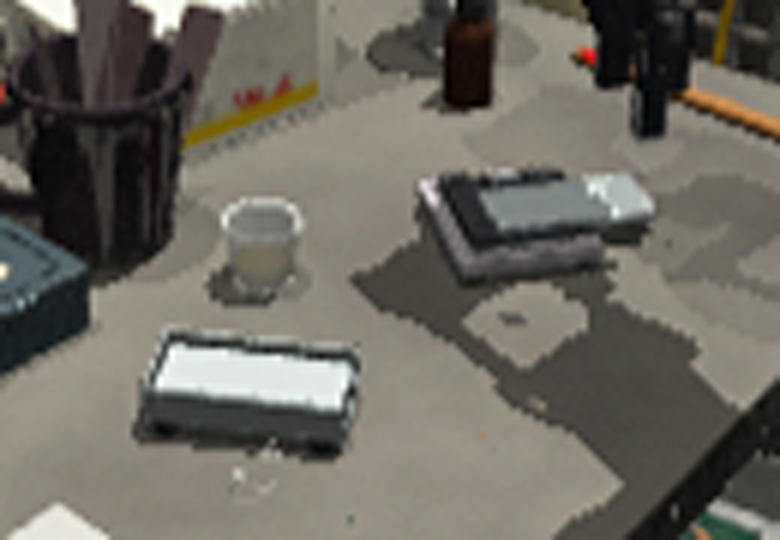

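```bash
python3 - <<'E'
from h import *
T=wload('w19.png'); d=np.load('pics/w19.png.npz'); R=Rn.from_quat(d['q']).as_matrix()
def tl(u,v,z): return (R.T@(wpx2w(T,u,v,z)-d['pos'])).round(2)
C=lambda u,v:(230+(u+.5)/4.4-.5,40+(v+.5)/2.3-.5)
for n,u,v,z in [('near L',240,453,24),('near R',550,453,24),('tongue end',310,464.5,20),('tongue end',490,464.5,20),('far L',220,82,24),('far R',562,80,24),('stop top edge',390,79,32),('plate near L',150,312,20),('plate near R',640,308,20),('plate far',390,5,20)]: print(n,tl(*C(u,v),z))
im=cv2.imread('pics/w19.png'); cv2.imwrite('pics/w19b.png',cv2.resize(im[220:250,270:370],None,fx=8,fy=8,interpolation=cv2.INTER_NEAREST))
cv2.imwrite('pics/w19c.png',cv2.resize(im[60:90,250:390],None,fx=5.7,fy=8,interpolation=cv2.INTER_NEAREST))
E
```

```text
near L [-24.06  57.19 -12.26]
near R [ 25.62  57.18 -12.26]
tongue end [-13.16  61.18 -17.99]
tongue end [ 16.39  61.18 -18.  ]
far L [-24.32  57.2   97.18]
far R [24.58 57.2  97.75]
stop top edge [1.000e-02 4.920e+01 9.685e+01]
plate near L [-36.95  61.19  31.11]
plate near R [38.42 61.19 32.35]
plate far [-2.000e-02  6.120e+01  1.195e+02]
```

View pics/w19b.png

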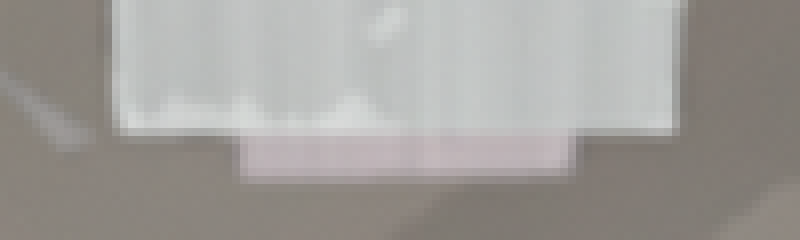

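View pics/w19c.png

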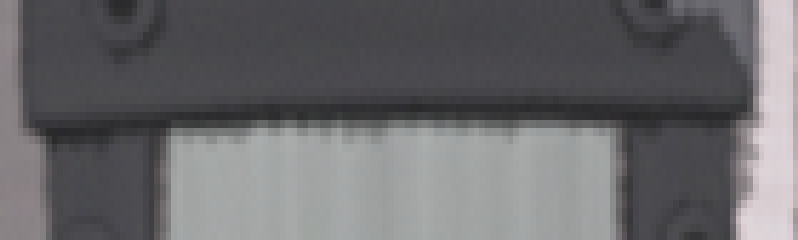

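Seems home to within about 1 mm, but the tongue stub measures about 6 mm instead of 7, so I'll check with a gentle closed-fingertip nudge on the near end.

```bash
python3 -m crank '0.0007 0 -0.01 0;0 0 -0.012 0;0 0.005 -0.008 0;0 0.015 0 0;0 0.015 0 0;0 0.012 0 0;0 0.008 0 0;0 0 0 0' 0|sed -n '1,2p;4,5p'; python3 -m crank '0 0 0 0'|sed -n '2p;4p'
```

```text
time_s: 26.7
eef_pos: [413.0, 10.1, 25.7]
ft_force: [-0.8, -0.1, 1.0]
width: -0.3
eef_pos: [413.8, 10.1, 26.4]
ft_force: [0.3, -0.3, -0.7]
```

```bash
python3 -m crank '0 0.002 0 0;0 0.0023 0 0;0 0 0 0'|sed -n '2p;4p'; python3 -m crank '0 0 0.001 0;0 0 0.001 0'|sed -n '2p;4p'; python3 -c "
from h import *
wshot('w20.png')"
```

```text
eef_pos: [413.3, 10.2, 21.8]
ft_force: [-0.3, -0.3, 0.5]
eef_pos: [414.9, 11.7, 21.9]
ft_force: [-0.1, 0.4, 0.4]
```

View pics/w20.png

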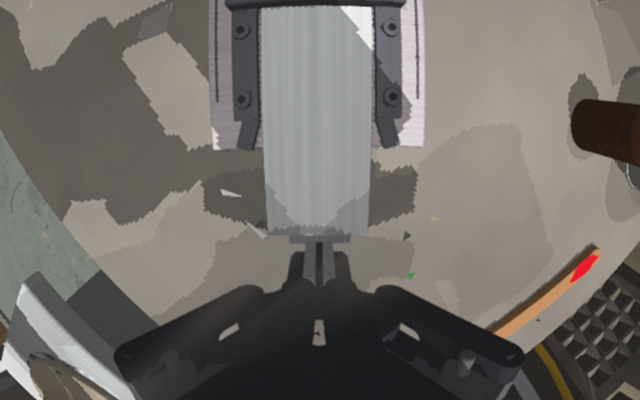

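```bash
python3 -m crank '0 0 0.001 0;0 0 0.001 0'|sed -n '2p;4p'; python3 -m crank '0 0 0.0008 0'|sed -n '2p;4p'; python3 -m crank '0 0 0.0008 0'|sed -n '2p;4p'
```

```text
eef_pos: [416.1, 13.3, 21.9]
ft_force: [0.5, -0.6, -0.5]
eef_pos: [416.7, 13.9, 21.9]
ft_force: [0.3, -0.1, -0.4]
eef_pos: [417.1, 14.4, 21.9]
ft_force: [0.2, -0.6, -0.2]
```

```bash
python3 -m crank '0 0 0.0008 0'|sed -n '2p;4p'; python3 -m crank '0 0 0.0007 0'|sed -n '2p;4p'; python3 -m crank '0 0 0.0007 0'|sed -n '2p;4p'
```

```text
eef_pos: [417.2, 14.7, 21.9]
ft_force: [-1.8, -3.2, 1.4]
eef_pos: [417.3, 15.0, 21.8]
ft_force: [-2.9, -5.7, 1.4]
eef_pos: [417.3, 15.1, 21.8]
ft_force: [-4.1, -7.9, 2.9]
```

Force rises at once on contact (9 N, no travel), so the panel is hard against the stop. Backing off and doing the final check.

```bash
python3 -m crank '0 0 -0.002 0;0 0 -0.004 0;0 0 -0.006 0;0 -0.015 -0.005 0;0 -0.03 -0.005 0;0 -0.03 -0.01 0;0 -0.03 -0.01 0;0 0 0 0' |sed -n '1,2p;4,5p'; python3 -m crank '0 0 0 0;0 0 0 0'|sed -n '2p;4p'; python3 - <<'E'
from h import *
wshot('w21.png')
im=cv2.imread('pics/w21.png'); cv2.imwrite('pics/w21a.png',cv2.resize(im[0:250,200:440],None,fx=3.2,fy=2.4,interpolation=cv2.INTER_NEAREST)); 
t=snapshot('top'); cv2.imwrite('pics/t21.png',cv2.resize(t[150:270,200:400,::-1],None,fx=4,fy=4,interpolation=cv2.INTER_CUBIC))
s=snapshot('scene'); cv2.imwrite('pics/s21.png',cv2.resize(s[180:270,270:400,::-1],None,fx=6,fy=6,interpolation=cv2.INTER_CUBIC))
E
```

```text
time_s: 29.38
eef_pos: [392.3, -16.3, 128.6]
ft_force: [-0.1, -0.3, 0.3]
width: 0.1
eef_pos: [390.3, -15.3, 125.8]
ft_force: [-0.3, 0.2, 0.2]
```

View pics/w21a.png

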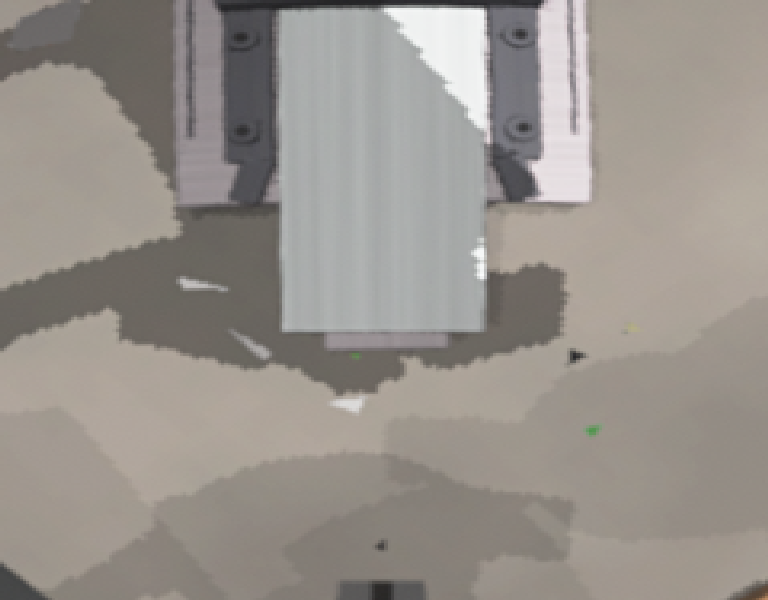

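View pics/t21.png

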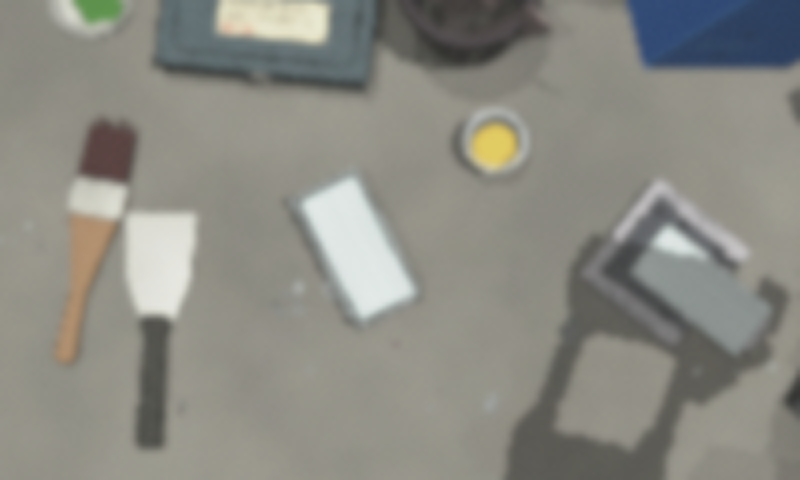

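View pics/s21.png

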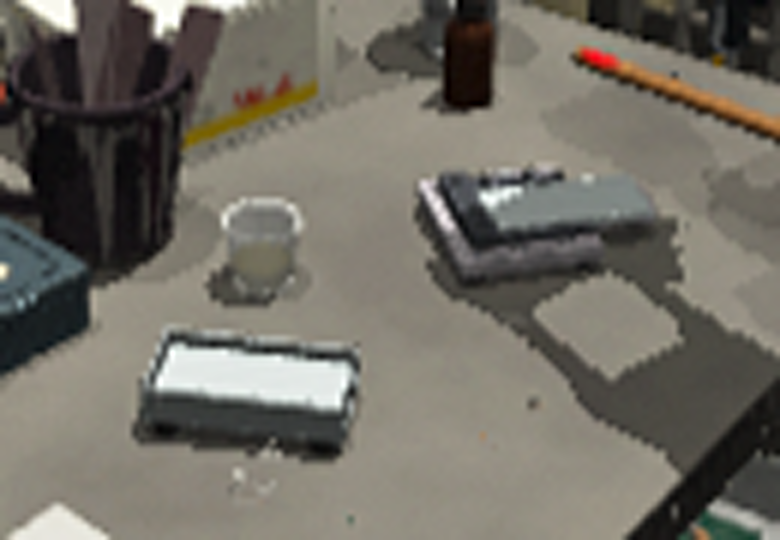

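```bash
python3 -c "
from bench import order
print(order.close_job())"
```

```text
the job is handed in; nothing more can be done
None
```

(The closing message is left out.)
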